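# Fish the dropped spacer out of the cabinet gap with a bent rod

## Task

A steel spacer has dropped to the blind end of the narrow gap in the twin drawer cabinet. With the bent rod from the wooden holder, reach under the tie bars, press its rubber toe gently on the spacer (at most 20 N on spacer or cabinet) and drag it out to lie flat on the front tray, wholly clear of the gap, never touching it by hand. Then stand the rod back in its holder; leave the tin, tape measure and offcut alone.

Things in the scene. Friction and masses are not known exactly. Their poses are not given: they have to be found in the camera images.
- cabinet: fixed grey steel twin drawer cabinet, 126 deep, 166 wide, 60 mm high. Origin: mouth of the gap, mid-width, level with the gap floor at its blind end, 18 to 30 mm above the table; x into the gap, z up. Gap: x = 0 (open) to 120 mm (back plate), 22 mm wide, open above but for two tie bars. Floor level from x = 62 mm inward; from there out it slopes by a hidden angle, 0.075 rad down to 0.06 rad up
- tie_bar (a point): middle of the nearer tie bar: 8 mm round steel across the gap, 52 mm in from its mouth, 50 mm above the cabinet's origin, axes as the cabinet's; the other bar is 44 mm deeper in. The plate in the gap runs on from the mouth, without a step, as the front tray: 100 mm long, 116 mm wide, no rim
- spacer: smooth flat steel bar, 50 long (x), 16 wide (y), 12 mm thick (z), about 100 g, no hole. Origin: centre of its underside. Starts flat on the gap floor, lengthwise, 1 to 4 mm from the back plate: nothing fits behind it. It follows the toe when pressed with 6 to 12 N; under about 5 N the toe slips over it. Contact is stiff (over 5 N/mm; touching down faster than 6 mm/s can pass 20 N)
- rod: L-shaped rod, 160 g: 10 mm steel foot, 82 mm long, and upright shank with square wooden handle. Origin: under the middle of the foot; x along the foot to the toe, z up. Handle 16 x 16 mm at x = -34, y = 0 mm, z = 105 to 175 mm. Foot's top at z = 16 mm. Starts upright in the holder on its pads, x along the holder's x; it tilts a little in a grip
- rod_toe (a point): underside of the toe pad: rubber, 14 long, 12 wide, 8 mm high, at x = +34 mm of the rod. A like heel pad sits at x = -34 mm below the handle, undersides level
- rod_grip (a point): point to grip on the handle's axis, 135 mm above the pads' undersides, at x = -34 mm of the rod. Fingers that close along the rod's x hold it square; closing along its y, it slowly pitches toe-up under the load and its heel may then drag on the plate
- holder: fixed narrow open wooden box, outside 106 (x) x 32 (y) x 60 mm high, on a 140 x 60 mm foot plate; inside 94 x 20 mm, inner floor 6 mm above the table. Origin: centre of its underside. Stands on one side of the cabinet, the tin on the other
- tin: round tin, 69 mm across, 105 mm high, loose; origin under its centre; leave alone
- tape_measure: tape measure, 48 x 82 x 71 mm, loose, at the right of the table; leave alone
- offcut: loose pine offcut, 51 x 103 x 19 mm, at the near right of the table; leave alone
There are look-alikes about, which are no part of the job. Leave any green or purple look-alike of the holder alone.

How it is judged:
By the outcome, as a careful person would: the job done as asked, in the order asked, and still so for the second after the job is handed in, with the robot touching nothing.
It also fails if it takes over 72 s, if anything falls off the work surface, if the arm or the gripper's body presses on something with over 40 N, if the wrist force passes 120 N, or if a joint passes its speed limit or range.

## Robot

A 6-joint arm with a two-finger parallel gripper is mounted at the origin on a cart in front of the work surface, level with it; the furniture and walls round the work are solid. World frame = base frame: x ahead of the robot, y to its left, z up, the work surface at z = 0. Lengths are in m, angles in degrees, forces in N, time in s.
With the tool pointing down it reaches from about 0.15 to 0.775 m from the base axis. Payload 6.1 kg.
Tool frame: the origin (TCP) lies between the finger pads; the fingertips stand 25 mm ahead of it and the grasp point (between the pads) lies 6 mm ahead of it; z points along the fingers, y is the line along which they close (so a half turn about z gives the same grasp; the last joint's range is limited). The gripper opens to 85 mm and grips with 20 to 120 N. Pads are 22 mm wide; open, the fingers measure 114 mm over their backs; the gripper's body (76 mm by 85 mm) begins 54 mm behind the grasp point. The pads swing forward as they close: fully open they stand 13 mm farther back than shut.
Start: joints at [67.323, 7.208, -2.269, 80.523, 0, 90], TCP at [0.202, 0.484, 0.256] pointing down, gripper open.
Joint ranges: [-155.77, 155.77], [-54.66, 111.73], [-72.52, 77.12], [-102.08, 115.82], [-83.92, 84.16], [-180, 180]. Speed limits (degrees/s): [136.94, 136.94, 172.46, 180, 180, 180].

## Interface

Orientations are given as a 3x3 rotation matrix whose columns are the frame's x, y, z axes.
In Python, from workcell import get_state, read_camera, camera_params, hand_in gives the robot as it stands.
- The arm moves only by the shell command python3 -m creep 'ROWS' [FORCE]. ROWS is a JSON object of lists of equal length, an entry for each row: "translation": the shift along the tool's x, y, z in mm, a list of three; "roll": the turn about the tool's z in rad; "grip": the opening, from -1 (shut) to 1 (fully open). A call has 1 to 5 rows; each row shifts and turns the commanded pose from where the row before left it, along the tool's axes as they then stand; what a row does not reach is not made up. A row lasts 1/12 s, in which the tool goes at most 41.7 mm and 7.16 degrees, less where a joint would pass 70% of its speed; a pose out of reach is approached as far as the arm can. A call is refused whole if a number of a shift passes 41.7 or a number of a turn 0.125, either way. A call with a gripper value outside its range is refused whole. The fingers move at their own pace and stop on an object; FORCE is the grip in N (left out, the last holds). Time passes only in rows, so rows that do not move let the fingers close. It gives the time, the measured TCP pose, the force, the opening and the grip force at its end, in the units of the state.
- get_state(): the state, without advancing time (a new reading comes with each control period).
- read_camera(name): name is "scene" or "top" or "wrist"; returns the picture (384x512x3 uint8, blue, green, red); there is no depth.
- camera_params(name): a dict with "fx", "fy", "cx", "cy" (pixels), "origin" and "rotation" of the camera in the world. Camera axes: x right, y down, z forward; pixel columns grow to the right and rows downward; lengths in m; the calibration is good to about 2 mm. A picture is of the moment at which its call begins: read the wrist's pose just before it. camera_params takes no time and is no camera call; for the wrist camera it gives the pose at the moment of the call.
- hand_in(): hands the job in; it is judged then, once.
The state is a dict: "time_s": time; "joints": joint angles; "qvel": joint speeds; "joint_efforts": joint torques, N m; "tool_pos": TCP position; "ee_rot": TCP orientation; "ft_force": force on the tool from outside, world axes, zero at the start; "torque": the same for the moment, N m; "opening": finger opening in m; "grip_force": force on a finger pad.
Only numpy, scipy, OpenCV 4.12 (cv2) and the standard library are available. Lean on these libraries where they do the work, as an engineer would, in place of code of your own. Each camera call takes 0.05 s, during which the arm holds its last target. There are 200 camera calls.

## Working session

There is one attempt and no reset: what is moved stays moved. The work goes in short steps, Python scripts to look and compute and a shell command to move; the robot and the scene stay as the last step left them, time stands still between calls to the robot, and variables do not carry over. Pictures are saved under pics/ and viewed, at most 10 in all, crops included, and the job is handed in when it is done.

```bash
ls; mkdir -p pics; cat > h.py <<'E'
import numpy as np, cv2
from workcell import get_state, read_camera, camera_params
def ray(p,u,v):
    d=np.array([(u-p['cx'])/p['fx'],(v-p['cy'])/p['fy'],1.]); R=np.array(p['rotation'])
    return np.array(p['origin']),R@d
def onz(p,u,v,z):
    o,d=ray(p,u,v); return o+d*(z-o[2])/d[2]
def proj(p,X):
    c=np.array(p['rotation']).T@(np.array(X)-np.array(p['origin'])); return np.array([p['fx']*c[0]/c[2]+p['cx'],p['fy']*c[1]/c[2]+p['cy']])
def tri(l):
    A=np.zeros((3,3));b=np.zeros(3)
    for p,u,v in l:
        o,d=ray(p,u,v); d/=np.linalg.norm(d); M=np.eye(3)-np.outer(d,d); A+=M;b+=M@o
    return np.linalg.solve(A,b)
E
python3 - <<'E'
from h import *
s=get_state();print({k:np.round(v,3).tolist() for k,v in s.items()})
for n in ['scene','top']:
    p=camera_params(n);print(n,{k:np.round(v,3).tolist() for k,v in p.items()})
    im=read_camera(n);cv2.imwrite(f'pics/{n}0.png',im)
a=[cv2.imread(f'pics/{n}0.png') for n in ['scene','top']]
for n,i in zip(['s','t'],a): cv2.imwrite(f'pics/{n}0b.png',cv2.resize(i,(768,576),interpolation=cv2.INTER_CUBIC))
E
```

```text
pics
{'time_s': 0.0, 'joints': [67.323, 7.24, -2.329, 80.525, 0.001, 90.001], 'qvel': [-0.019, -0.126, 0.02, 0.093, 0.02, -0.036], 'joint_efforts': [-0.003, -43.591, 35.292, 0.017, -0.0, -0.0], 'tool_pos': [0.202, 0.484, 0.256], 'ee_rot': [[-0.923, 0.386, -0.001], [0.386, 0.923, -0.002], [0.0, -0.002, -1.0]], 'ft_force': [0.033, 0.73, 0.207], 'torque': [-0.003, -0.004, 0.053], 'grip_force': 0.0, 'opening': 0.086}
scene {'fx': 384.994, 'fy': 384.994, 'cx': 256.115, 'cy': 192.13, 'origin': [0.089, -0.953, 1.002], 'rotation': [[0.906, -0.272, 0.324], [-0.423, -0.596, 0.683], [0.007, -0.756, -0.655]]}
top {'fx': 438.079, 'fy': 438.079, 'cx': 260.835, 'cy': 188.216, 'origin': [0.335, -0.034, 1.392], 'rotation': [[-0.021, -0.99, 0.141], [-1.0, 0.019, -0.012], [0.009, -0.141, -0.99]]}
```

View pics/t0b.png

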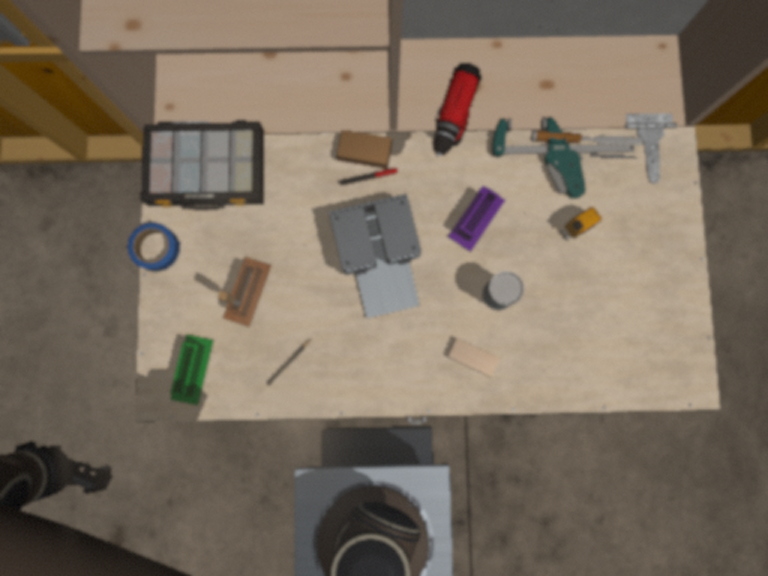

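View pics/s0b.png

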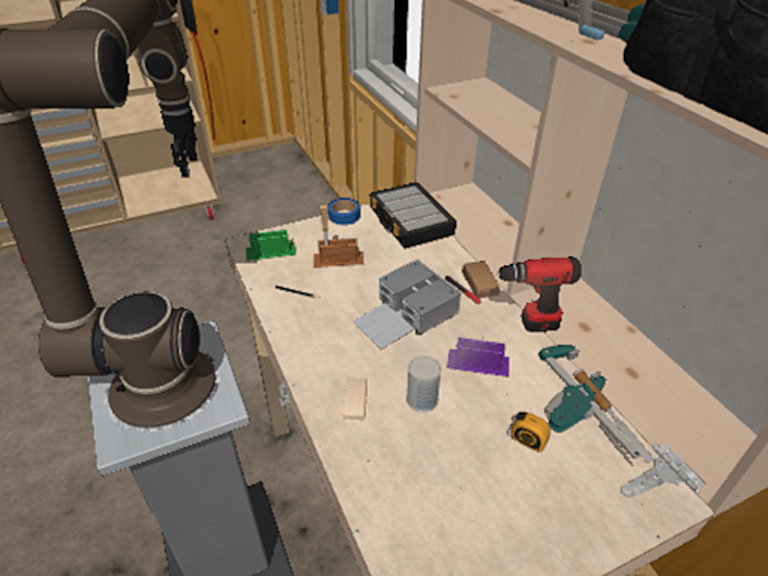

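The top view (768x576) shows three things that could be the holder: brown with the rod in it at (247,290), green at (192,370) and purple at (477,218). By the description, the brown wooden one is the holder. The cabinet is at (375,235), its tray at (388,288) and the tin at (503,290). Next is a close crop of the holder and cabinet to check this.

```bash
python3 - <<'E'
from h import *
t=cv2.imread('pics/top0.png');s=cv2.imread('pics/scene0.png')
def c(i,x,y,w,h): return cv2.resize(i[y:y+h,x:x+w],(400,300),interpolation=cv2.INTER_CUBIC)
m=np.vstack([np.hstack([c(t,125,163,72,54),c(s,196,130,64,48)]),np.hstack([c(t,205,122,120,90),c(s,230,165,92,69)])])
cv2.imwrite('pics/comp.png',m)
p=camera_params('top')
for n,u,v,z in [('holder',247/1.5,291/1.5,.03),('cab',375/1.5,235/1.5,.08),('tray',388/1.5,288/1.5,.02),('tin',503/1.5,290/1.5,.1)]: print(n,onz(p,u,v,z).round(3))
pw=camera_params('wrist');print({k:np.round(v,3).tolist() for k,v in pw.items()})
E
```

```text
holder [0.516 0.251 0.03 ]
cab [ 0.619 -0.019  0.08 ]
tray [ 0.518 -0.044  0.02 ]
tin [ 0.499 -0.271  0.1  ]
{'fx': 265.344, 'fy': 265.344, 'cx': 253.956, 'cy': 192.309, 'origin': [0.138, 0.511, 0.374], 'rotation': [[0.385, 0.887, 0.254], [0.923, -0.37, -0.107], [-0.001, 0.276, -0.961]]}
```

View pics/comp.png

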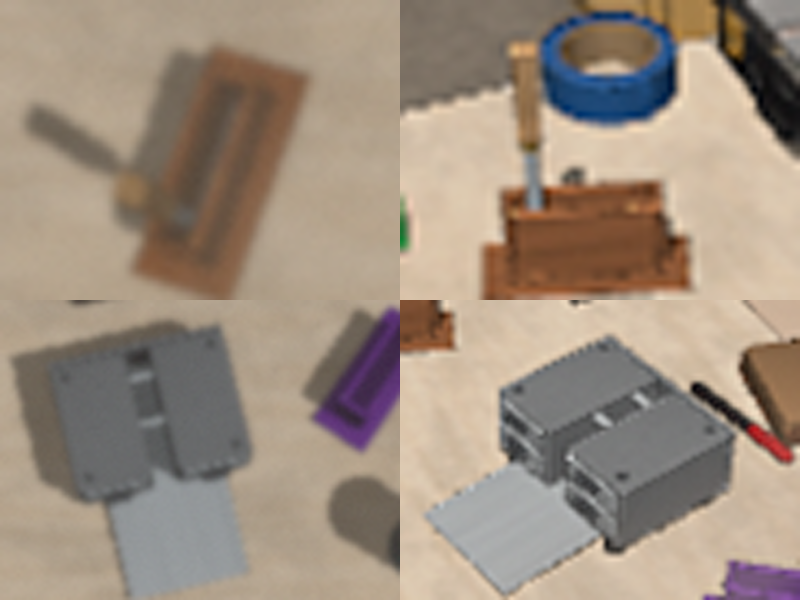

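The crop confirms the choice. The brown holder carries the upright handle at its end near the robot: (130,190) in the top crop and (525,90) in the scene crop. The gap and its two tie bars show clearly in the cabinet, at about (150,400) in the lower-left crop.

```bash
python3 - <<'E'
from h import *
T=camera_params('top');S=camera_params('scene')
tc=lambda x,y:(T,205+x*.3,122+(y-300)*.3)
sc=lambda x,y:(S,230+(x-400)*.23,165+(y-300)*.23)
th=lambda x,y:(T,125+x*.18,163+y*.18)
sh=lambda x,y:(S,196+(x-400)*.16,130+y*.16)
P={}
for n,a,b in [('trayNL',(128,598),(427,515)),('trayNR',(247,570),(508,592)),('cFL',(85,498),(500,388)),('cBL',(50,367),(612,338)),('cBR',(218,327),(735,435)),('cFR',(252,460),(622,490)),('bar1',(151,422),(602,421)),('bar2',(143,378),(641,400))]:
    P[n]=tri([tc(*a),sc(*b)]);print(n,P[n].round(4))
h=tri([th(128,185),sh(522,45)]);print('handle top',h.round(4))
t=cv2.imread('pics/top0.png')
hsv=cv2.cvtColor(t,cv2.COLOR_BGR2HSV)
m=cv2.inRange(hsv,(3,80,40),(16,255,220)); k=np.zeros_like(m);k[165:222,130:185]=255
ys,xs=np.nonzero(m&k);q=np.array([onz(T,x,y,.006)[:2] for x,y in zip(xs,ys)],np.float32)
r=cv2.minAreaRect(q*1000);print('holder rect',r,len(q))
s=get_state();print(s['tool_pos'],s['ft_force'])
print('cab fwd',[np.degrees(np.arctan2(*(P[b]-P[a])[[1,0]])).round(1) for a,b in [('cFL','cBL'),('cFR','cBR'),('bar1','bar2')]],'lat',[np.degrees(np.arctan2(*(P[b]-P[a])[[1,0]])).round(1)-90 for a,b in [('trayNR','trayNL'),('cFR','cFL'),('cBR','cBL')]])
# shift to TCP above handle
R=np.array(s['ee_rot']);print('shift mm',(R.T@(np.array([h[0],h[1],.256])-s['tool_pos'])*1000).round(1))
E
```

```text
trayNL [0.4608 0.0056 0.0021]
trayNR [ 0.4846 -0.1083  0.0064]
cFL [0.5448 0.0404 0.0877]
cBL [0.6691 0.0718 0.0788]
cBR [ 0.7045 -0.0839  0.0757]
cFR [ 0.5792 -0.1124  0.0856]
bar1 [ 0.6146 -0.0196  0.0733]
bar2 [ 0.6553 -0.013   0.0771]
handle top [0.4901 0.2654 0.1801]
holder rect ((523.5155029296875, 268.6361999511719), (85.08599090576172, 138.7044219970703), 70.56281280517578) 795
[0.20228615 0.48411207 0.25560535] [ 0.32103186 -0.47844244 -0.06452162]
cab fwd [np.float64(14.2), np.float64(12.8), np.float64(9.2)] lat [np.float64(11.799999999999997), np.float64(12.700000000000003), np.float64(12.799999999999997)]
shift mm [-3.498e+02 -9.080e+01 -3.000e-01]
```

```bash
Z='"roll":[0,0,0,0,0],"grip":[1,1,1,1,1]'
python3 -m creep '{"translation":[[-38.9,-10.1,0],[-38.9,-10.1,0],[-38.9,-10.1,0],[-38.9,-10.1,0],[-38.9,-10.1,0]],"roll":[0,0,0,0,0],"grip":[1,1,1,1,1]}'
python3 -m creep '{"translation":[[-38.9,-10.1,0],[-38.9,-10.1,0],[-38.9,-10.1,0],[-38.9,-10.1,0]],"roll":[0,0,0,0],"grip":[1,1,1,1]}'
python3 -m creep '{"translation":[[0,0,0],[0,0,0],[0,0,0],[0,0,0],[0,0,0]],"roll":[0.124,0.124,0.124,0.124,0.124],"grip":[1,1,1,1,1]}'
python3 -m creep '{"translation":[[0,0,0],[0,0,0],[0,0,0],[0,0,0],[0,0,0]],"roll":[0.124,0.124,0.124,0.124,0.124],"grip":[1,1,1,1,1]}'
python3 -m creep '{"translation":[[0,0,0],[0,0,0],[0,0,0],[0,0,0],[0,0,0]],"roll":[0.124,0.124,0.025,0,0],"grip":[1,1,1,1,1]}'
python3 - <<'E'
from h import *
s=get_state();p=camera_params('wrist');im=read_camera('wrist');cv2.imwrite('pics/w1.png',im)
import pickle;pickle.dump((s,p),open('w1.pkl','wb'));print(np.round(s['tool_pos'],4),np.round(s['ee_rot'],3).tolist(),s['joints'].round(1) if hasattr(s['joints'],'round') else s['joints'])
E
```

```text
time_s: 0.52
tool_pos: [0.3633, 0.3614, 0.256]
ee_rot: [[-0.923, 0.385, -0.0], [0.385, 0.923, -0.0], [0.0, -0.0, -1.0]]
ft_force: [1.0, 1.1, 0.1]
opening: 0.0858
grip_force: 0.0
time_s: 0.85
tool_pos: [0.4916, 0.2639, 0.256]
ee_rot: [[-0.923, 0.386, -0.0], [0.386, 0.923, -0.0], [0.0, -0.0, -1.0]]
ft_force: [0.3, 1.4, 0.5]
opening: 0.085
grip_force: 0.0
time_s: 1.27
tool_pos: [0.4904, 0.2652, 0.2557]
ee_rot: [[-0.521, 0.853, -0.001], [0.853, 0.521, -0.001], [0.0, -0.001, -1.0]]
ft_force: [-0.2, -0.2, -0.6]
opening: 0.0855
grip_force: 0.0
time_s: 1.68
tool_pos: [0.4902, 0.2655, 0.2558]
ee_rot: [[0.071, 0.997, -0.001], [0.997, -0.071, -0.0], [-0.001, -0.001, -1.0]]
ft_force: [-0.0, 0.8, 0.0]
opening: 0.0855
grip_force: 0.0
time_s: 2.1
tool_pos: [0.4903, 0.2655, 0.256]
ee_rot: [[0.329, 0.944, -0.0], [0.944, -0.329, -0.0], [-0.0, -0.0, -1.0]]
ft_force: [0.9, 0.3, -0.4]
opening: 0.0855
grip_force: 0.0
[0.4903 0.2655 0.256 ] [[0.329, 0.944, -0.0], [0.944, -0.329, -0.0], [-0.0, -0.0, -1.0]] [ 28.4  10.8   1.9  81.2  -0.  137.6]
```

View pics/w1.png

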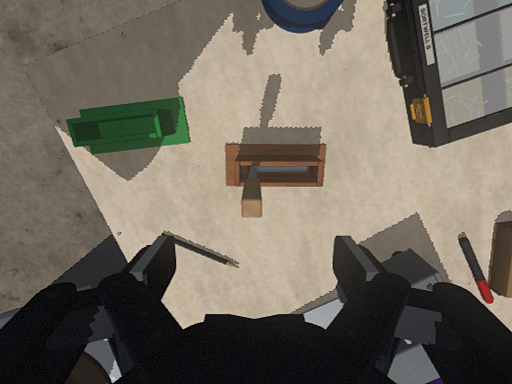

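The wrist view shows the handle's lit top at about (252,207), the wooden holder at (225–326,143–187) with the foot lying in it, and the green look-alike well to the left.

```bash
python3 - <<'E'
from h import *
import pickle;s,p=pickle.load(open('w1.pkl','rb'));im=cv2.imread('pics/w1.png')
print('TCP-line proj',[proj(p,[.4903,.2655,z]).round(1) for z in (.181,.25)])
hsv=cv2.cvtColor(im,cv2.COLOR_BGR2HSV)
print(im[[207,207,170,150,182],[252,245,253,270,240]].tolist(),hsv[[207,207,170,150,182],[252,245,253,270,240]].tolist())
sub=hsv.copy();
roi=np.zeros(im.shape[:2],np.uint8);roi[135:225,215:335]=255
mh=cv2.inRange(hsv,(8,60,100),(25,200,255))&roi
mb=cv2.inRange(hsv,(0,110,30),(14,255,255))&roi
for n,m,z in [('brown',mb,.006)]:
    c=max(cv2.findContours(m,0,2)[0],key=cv2.contourArea);print(n,cv2.boundingRect(c),cv2.minAreaRect(c))
    q=np.array([onz(p,*k,z)[:2]*1000 for k in c[:,0]],np.float32);print(cv2.minAreaRect(q))
    for (x,y) in cv2.boxPoints(cv2.minAreaRect(c)): print(onz(p,x,y,z).round(4))
v=im[185:222,235:270].max(2)
for r in range(0,37,2): print(185+r,v[r,::2].tolist())
E
```

```text
TCP-line proj [array([253.3, 209.9]), array([252.9, 254.7])]
[[94, 130, 159], [91, 123, 154], [67, 70, 73], [44, 59, 79], [48, 63, 83]] [[17, 104, 159], [15, 104, 154], [15, 21, 73], [13, 113, 79], [13, 108, 83]]
brown (226, 144, 100, 43) ((275.5, 165.0), (42.0, 99.0), 90.0)
((519.21728515625, 258.6990966796875), (59.53417205810547, 137.6004180908203), 70.75442504882812)
[0.4654 0.309  0.006 ]
[0.5936 0.2643 0.006 ]
[0.5782 0.2067 0.006 ]
[0.4442 0.2533 0.006 ]
185 [110, 123, 98, 146, 121, 75, 79, 83, 82, 82, 80, 78, 71, 138, 142, 143, 142, 142]
187 [183, 192, 196, 201, 146, 76, 78, 77, 79, 79, 79, 81, 70, 180, 202, 202, 198, 195]
189 [179, 190, 188, 195, 115, 78, 80, 80, 81, 78, 73, 73, 67, 177, 197, 202, 199, 193]
191 [183, 186, 184, 194, 80, 81, 80, 80, 79, 78, 78, 78, 70, 166, 197, 196, 197, 195]
193 [182, 186, 183, 190, 61, 81, 80, 78, 81, 80, 78, 75, 71, 166, 196, 195, 197, 199]
195 [182, 185, 186, 176, 70, 81, 81, 81, 79, 81, 78, 75, 76, 162, 201, 198, 192, 195]
197 [184, 184, 188, 149, 74, 81, 84, 80, 80, 77, 77, 74, 71, 129, 202, 195, 194, 194]
199 [182, 185, 190, 138, 107, 
[... 409 characters left out ...]
 165, 166, 127, 202, 196, 197, 196]
209 [198, 191, 192, 159, 156, 156, 155, 154, 158, 160, 161, 164, 161, 131, 206, 195, 196, 194]
211 [193, 194, 192, 156, 162, 162, 159, 157, 155, 156, 159, 160, 160, 124, 205, 195, 195, 194]
213 [194, 193, 197, 158, 167, 167, 165, 164, 160, 153, 154, 158, 157, 127, 205, 198, 194, 191]
215 [196, 195, 194, 168, 166, 175, 169, 169, 161, 158, 159, 155, 151, 130, 202, 199, 199, 195]
217 [195, 194, 195, 197, 171, 164, 166, 171, 174, 173, 168, 167, 173, 188, 197, 200, 198, 194]
219 [192, 196, 195, 193, 198, 205, 197, 193, 200, 197, 201, 199, 199, 198, 197, 197, 198, 191]
221 [194, 193, 198, 195, 194, 194, 196, 195, 195, 193, 198, 199, 201, 201, 198, 193, 194, 196]
```

```bash

python3 -m creep '{"translation":[[1.1,-1.2,30],[0,0,36],[0,0,30],[0,0,13],[0,0,0]],"roll":[0,0,0,0,0],"grip":[1,1,1,1,1]}' 90
python3 -m creep '{"translation":[[0,0,0],[0,0,0],[0,0,0],[0,0,0],[0,0,0]],"roll":[0,0,0,0,0],"grip":[-1,-1,-1,-1,-1]}' 90
python3 -m creep '{"translation":[[0,0,0],[0,0,0],[0,0,0],[0,0,0],[0,0,0]],"roll":[0,0,0,0,0],"grip":[-1,-1,-1,-1,-1]}' 90
```

```text
time_s: 2.57
tool_pos: [0.4876, 0.2659, 0.1434]
ee_rot: [[0.33, 0.944, -0.006], [0.944, -0.33, -0.003], [-0.005, -0.004, -1.0]]
ft_force: [0.5, 0.6, -0.0]
opening: 0.0849
grip_force: 0.0
time_s: 2.98
tool_pos: [0.4902, 0.2673, 0.1485]
ee_rot: [[0.331, 0.943, 0.002], [0.943, -0.331, 0.001], [0.001, 0.001, -1.0]]
ft_force: [0.5, 0.5, 0.4]
opening: 0.0259
grip_force: 0.0
time_s: 3.4
tool_pos: [0.4898, 0.2672, 0.1479]
ee_rot: [[0.332, 0.943, 0.001], [0.943, -0.332, 0.001], [0.001, 0.001, -1.0]]
ft_force: [-2.6, 0.7, 5.5]
opening: 0.0151
grip_force: 88.6
```

```bash

python3 -m creep '{"translation":[[0,0,-5],[0,0,-15],[0,0,-20],[0,0,-20],[0,0,-20]],"roll":[0,0,0,0,0],"grip":[-1,-1,-1,-1,-1]}' 90
python3 -m creep '{"translation":[[0,0,-12],[0,0,0],[0,0,0],[0,0,0],[0,0,0]],"roll":[0,0,0,0,0],"grip":[-1,-1,-1,-1,-1]}' 90
python3 - <<'E'
from h import *
T=camera_params('top');S=camera_params('scene')
a,b=read_camera('top'),read_camera('scene')
cv2.imwrite('pics/t2.png',a);cv2.imwrite('pics/s2.png',b)
def c(i,x,y,w,h): return cv2.resize(i[y:y+h,x:x+w],(400,300),interpolation=cv2.INTER_CUBIC)
cv2.imwrite('pics/comp2.png',np.vstack([np.hstack([c(b,190,105,80,60),c(a,120,150,80,60)]),np.hstack([c(a,213,125,80,60),c(b,234,168,80,60)])]))
E
```

```text
time_s: 3.82
tool_pos: [0.4893, 0.2666, 0.2274]
ee_rot: [[0.332, 0.943, -0.002], [0.943, -0.332, -0.001], [-0.002, -0.001, -1.0]]
ft_force: [-0.3, -1.0, -2.0]
opening: 0.0147
grip_force: 87.7
time_s: 4.23
tool_pos: [0.4891, 0.2666, 0.2377]
ee_rot: [[0.332, 0.943, -0.002], [0.943, -0.332, -0.001], [-0.002, -0.002, -1.0]]
ft_force: [-0.3, -0.0, -1.8]
opening: 0.015
grip_force: 87.9
```

View pics/comp2.png

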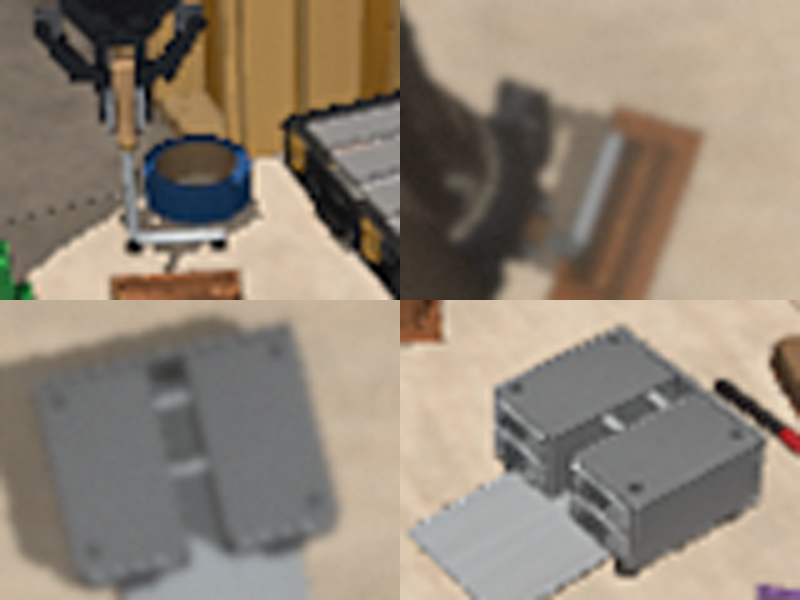

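The rod hangs upright and its foot is level (scene crop, foot at (130–225,240)). The holder is empty below it. The tie bars show at (188,467) and (171,399) in the top crop.

```bash
python3 - <<'E'
from h import *
T=camera_params('top');S=camera_params('scene')
B=[tri([(T,250.6,158.4),(S,276.6,192.6)]),tri([(T,247.2,144.8),(S,285.2,188)])]
print(np.round(B,4))
for z in (.07,.075,.08): print(z,onz(T,250.6,158.4,z).round(4),onz(T,247.2,144.8,z).round(4))
a=np.radians(12.7);f=np.array([np.cos(a),np.sin(a)])
m=B[0][:2]-.052*f;print('mouth',m)
tgt=np.r_[m-.100*f,.258];s=get_state();R=np.array(s['ee_rot']);print('target',tgt,'shift',(R.T@(tgt-s['tool_pos'])*1000).round(1))
E
```

```text
[[ 0.6148 -0.0205  0.0751]
 [ 0.6569 -0.0105  0.0749]]
0.07 [ 0.6159 -0.0204  0.07  ] [ 0.6589 -0.0107  0.07  ]
0.075 [ 0.6148 -0.0205  0.075 ] [ 0.6577 -0.0108  0.075 ]
0.08 [ 0.6138 -0.0205  0.08  ] [ 0.6565 -0.0109  0.08  ]
mouth [ 0.56402798 -0.03190268]
target [ 0.46647453 -0.0538873   0.258     ] shift [-310.    84.9  -19.6]
```

```bash

python3 -m creep '{"translation":[[-20,0,-10],[-32,9,-10],[-32,9,0],[-32,9,0],[-32,9,0]],"roll":[0,0,0,0,0],"grip":[-1,-1,-1,-1,-1]}' 90
python3 -m creep '{"translation":[[-32,10,0],[-32,10,0],[-32,10,0],[-32,10,0],[-32,9,0]],"roll":[0,0,0,0,0],"grip":[-1,-1,-1,-1,-1]}' 90
python3 -m creep '{"translation":[[-2,0,0],[0,0,0],[0,0,0],[0,0,0],[0,0,0]],"roll":[-0.114,-0.114,-0.114,-0.114,-0.114],"grip":[-1,-1,-1,-1,-1]}' 90
python3 -m creep '{"translation":[[0,0,0],[0,0,0]],"roll":[0,0],"grip":[-1,-1]}' 90
python3 - <<'E'
from h import *
s=get_state();p=camera_params('wrist');im=read_camera('wrist');cv2.imwrite('pics/w3.png',im)
import pickle;pickle.dump((s,p),open('w3.pkl','wb'))
cv2.imwrite('pics/w3b.png',cv2.resize(im[60:340,112:],(800,560),interpolation=cv2.INTER_CUBIC))
E
```

```text
time_s: 4.75
tool_pos: [0.474, 0.1142, 0.2589]
ee_rot: [[0.331, 0.944, -0.0], [0.944, -0.331, -0.0], [-0.0, -0.0, -1.0]]
ft_force: [1.4, -0.0, -0.9]
opening: 0.0153
grip_force: 88.0
time_s: 5.17
tool_pos: [0.4671, -0.0533, 0.2588]
ee_rot: [[0.331, 0.943, -0.0], [0.943, -0.331, -0.0], [-0.0, -0.0, -1.0]]
ft_force: [0.3, -0.7, -1.6]
opening: 0.0147
grip_force: 88.0
time_s: 5.58
tool_pos: [0.4667, -0.0539, 0.2587]
ee_rot: [[-0.235, 0.972, -0.001], [0.972, 0.235, 0.0], [0.0, -0.001, -1.0]]
ft_force: [-0.3, 0.2, -1.4]
opening: 0.0149
grip_force: 87.9
time_s: 5.75
tool_pos: [0.4668, -0.0537, 0.2589]
ee_rot: [[-0.227, 0.974, -0.001], [0.974, 0.227, 0.0], [0.0, -0.001, -1.0]]
ft_force: [-0.1, 0.6, -1.8]
opening: 0.0148
grip_force: 87.9
```

View pics/w3b.png

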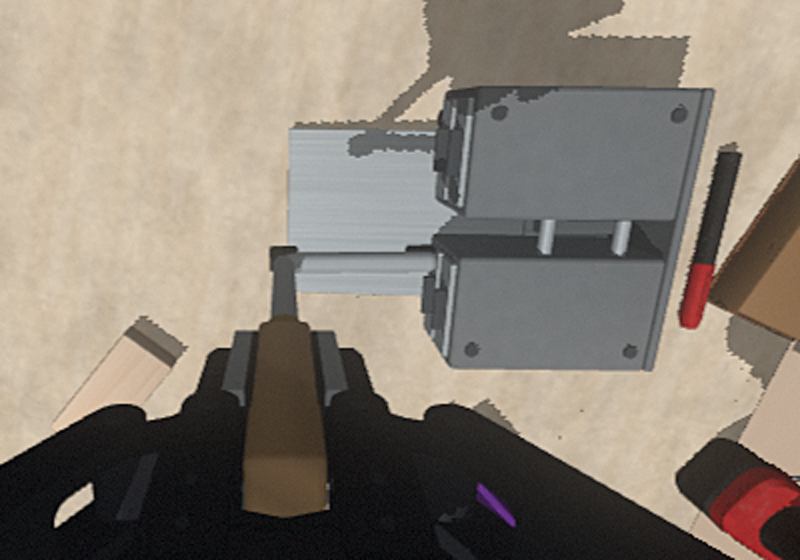

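The wrist view shows the rod's foot at (284–435,255), parallel to the gap. The bars are at (546,236) and (622,236), the gap's top edges at rows 218 and 258, and the tray's +y near corner at (290,128). The gap lies slightly to the +y side of the foot line.

```bash
python3 - <<'E'
from h import *
import pickle;s,p=pickle.load(open('w3.pkl','rb'));T=camera_params('top');S=camera_params('scene')
w=lambda x,y:(p,112+x/2,60+y/2)
B1=tri([(T,250.6,158.4),(S,276.6,192.6),w(546,236)]);B2=tri([(T,247.2,144.8),(S,285.2,188),w(622,236)])
print('bars',B1.round(4),B2.round(4),'yaw',np.degrees(np.arctan2(*(B2-B1)[[1,0]])))
print('2view top+wrist',tri([(T,250.6,158.4),w(546,236)]).round(4),tri([(T,247.2,144.8),w(622,236)]).round(4))
yw=lambda a,b,z:np.degrees(np.arctan2(*(onz(*w(*b),z)-onz(*w(*a),z))[[1,0]])).round(2)
print('edge yaws',yw((500,218),(672,220),.083),yw((480,258),(663,258),.083),yw((475,90),(713,88),.083),yw((475,368),(652,370),.083), 'tool y',np.degrees(np.arctan2(s['ee_rot'][1][1],s['ee_rot'][0][1])))
print('gap mid',((onz(*w(586,219),.083)+onz(*w(586,258),.083))/2).round(4), 'width',np.linalg.norm(onz(*w(586,219),.083)-onz(*w(586,258),.083)))
print('NL tray tri',tri([(T,243.4,211.4),w(290,128)]).round(4))
z=s['tool_pos'][2]-.148+.012
print('foot axis',yw((300,262),(432,262),z),'heel',onz(*w(284,255),z).round(4),'toe end',onz(*w(434,260),z).round(4),'exp toe end',(np.array(s['tool_pos'])+.075*np.array(s['ee_rot'])[:,1]).round(4))
a=np.radians(13);f=np.array([np.cos(a),np.sin(a)]);l=np.array([-f[1],f[0]])
d=np.array(s['tool_pos'])[:2]-B1[:2];print('TCP in cab frame (x,y mm):',52+1000*d@f,1000*d@l)
E
```

```text
bars [ 0.6153 -0.0197  0.0745] [ 0.6576 -0.0097  0.0748] yaw 13.274741952087268
2view top+wrist [ 0.615  -0.0196  0.0756] [ 0.6576 -0.0098  0.0763]
edge yaws 12.44 13.12 13.57 12.42 tool y 13.109890292323565
gap mid [ 0.634  -0.0143  0.083 ] width 0.023006257777780138
NL tray tri [0.4571 0.0055 0.0228]
foot axis 13.12 heel [ 0.4667 -0.0523  0.1229] toe end [ 0.5399 -0.0378  0.1229] exp toe end [ 0.5399 -0.0367  0.2588]
TCP in cab frame (x,y mm): -100.33727269158092 0.30280194508483277
```

```bash

python3 -m creep '{"translation":[[1,0,15],[0,0,20],[0,0,20],[0,0,15],[0,0,0]],"roll":[0,0,0,0,0],"grip":[-1,-1,-1,-1,-1]}' 90
python3 -m creep '{"translation":[[0,12,0],[0,12,0],[0,12,0],[0,12,0],[0,0,0]],"roll":[0,0,0,0,0],"grip":[-1,-1,-1,-1,-1]}' 90
python3 - <<'E'
from h import *
s=get_state();p=camera_params('wrist');im=read_camera('wrist');cv2.imwrite('pics/w4.png',im)
import pickle;pickle.dump((s,p),open('w4.pkl','wb'));b=read_camera('scene');cv2.imwrite('pics/s4.png',b)
a=cv2.resize(im[80:260,192:432],(400,300),interpolation=cv2.INTER_CUBIC)
b=cv2.resize(b[150:231,225:333],(400,300),interpolation=cv2.INTER_CUBIC)
cv2.imwrite('pics/c4.png',np.hstack([a,b]))
E
```

```text
time_s: 6.22
tool_pos: [0.465, -0.0524, 0.1861]
ee_rot: [[-0.228, 0.974, -0.005], [0.974, 0.228, 0.001], [0.002, -0.005, -1.0]]
ft_force: [-0.5, -0.4, -2.4]
opening: 0.0146
grip_force: 88.0
time_s: 6.63
tool_pos: [0.5166, -0.0411, 0.1897]
ee_rot: [[-0.231, 0.973, 0.002], [0.973, 0.231, 0.0], [-0.0, 0.002, -1.0]]
ft_force: [-0.3, -0.5, -2.0]
opening: 0.0151
grip_force: 88.1
```

View pics/c4.png

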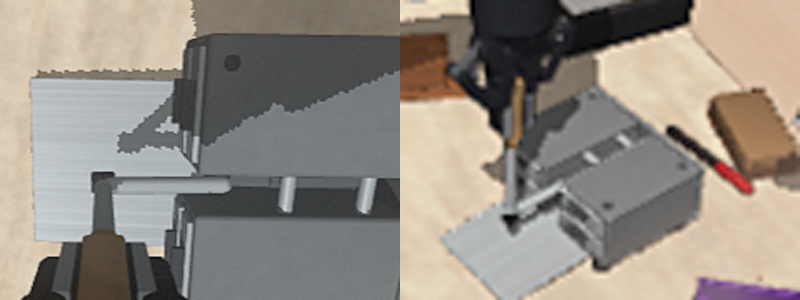

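The foot has entered the gap at (100–230,186), and the bars are at (287,195) and (367,195). Next I check the lateral centring numerically.

```bash
python3 - <<'E'
from h import *
import pickle;s,p=pickle.load(open('w4.pkl','rb'))
w=lambda x,y:(p,192+x*.6,80+y*.6)
a=np.radians(13.1);f=np.array([np.cos(a),np.sin(a)]);l=np.array([-f[1],f[0]])
B1=np.array([.6151,-.0197])
cf=lambda q:np.round([52+1000*(q[:2]-B1)@f,1000*(q[:2]-B1)@l],1)
zf=s['tool_pos'][2]-.142+.011
for x,y in [(130,186),(170,186),(215,185)]: print('foot',cf(onz(*w(x,y),zf)))
for x,y in [(287,195.5),(367,195.5)]: print('bar',cf(onz(*w(x,y),.0753)))
print('tcp',cf(s['tool_pos']),s['tool_pos'],np.degrees(np.arctan2(s['ee_rot'][1][1],s['ee_rot'][0][1])))
E
```

```text
foot [-32.5   0.1]
foot [-9.1  0.1]
foot [17.2  0.8]
bar [52.9 -0.4]
bar [97.  -0.2]
tcp [-48.7   1.5] [ 0.51664995 -0.04107552  0.18967548] 13.329461036833283
```

```bash

python3 -m creep '{"translation":[[-0.5,15,0],[0,15,0],[0,15,0],[0,15,0],[0,14,0]],"roll":[0,0,0,0,0],"grip":[-1,-1,-1,-1,-1]}' 90
python3 -m creep '{"translation":[[0,0,0],[0,0,0.4],[0,0,0.4],[0,0,0.4],[0,0,0.4]],"roll":[0,0,0,0,0],"grip":[-1,-1,-1,-1,-1]}' 90
python3 -m creep '{"translation":[[0,0,0.4],[0,0,0.4],[0,0,0.4],[0,0,0.4],[0,0,0.4]],"roll":[0,0,0,0,0],"grip":[-1,-1,-1,-1,-1]}' 90
python3 -m creep '{"translation":[[0,0,0.4],[0,0,0.4],[0,0,0.4],[0,0,0.4],[0,0,0]],"roll":[0,0,0,0,0],"grip":[-1,-1,-1,-1,-1]}' 90
```

```text
time_s: 7.15
tool_pos: [0.586, -0.025, 0.1895]
ee_rot: [[-0.23, 0.973, -0.0], [0.973, 0.23, -0.0], [-0.0, -0.0, -1.0]]
ft_force: [0.2, -0.4, -1.7]
opening: 0.0148
grip_force: 88.3
time_s: 7.57
tool_pos: [0.585, -0.0254, 0.1879]
ee_rot: [[-0.23, 0.973, -0.0], [0.973, 0.23, -0.0], [-0.0, -0.0, -1.0]]
ft_force: [-0.8, 0.2, -1.4]
opening: 0.0147
grip_force: 88.4
time_s: 7.98
tool_pos: [0.5856, -0.0251, 0.1857]
ee_rot: [[-0.23, 0.973, 0.0], [0.973, 0.23, 0.0], [0.0, 0.0, -1.0]]
ft_force: [-0.8, -0.2, -2.0]
opening: 0.0149
grip_force: 88.4
time_s: 8.4
tool_pos: [0.5856, -0.0251, 0.184]
ee_rot: [[-0.23, 0.973, -0.0], [0.973, 0.23, -0.0], [0.0, -0.0, -1.0]]
ft_force: [-0.7, 0.0, -1.6]
opening: 0.0145
grip_force: 88.4
```

```bash

python3 -m creep '{"translation":[[0,0,0.4],[0,0,0.4],[0,0,0.4],[0,0,0.4],[0,0,0]],"roll":[0,0,0,0,0],"grip":[-1,-1,-1,-1,-1]}' 90
python3 -m creep '{"translation":[[0,0,0.4],[0,0,0.4],[0,0,0.4],[0,0,0]],"roll":[0,0,0,0],"grip":[-1,-1,-1,-1]}' 90 
```

```text
time_s: 8.82
tool_pos: [0.5856, -0.0251, 0.1824]
ee_rot: [[-0.23, 0.973, -0.0], [0.973, 0.23, 0.0], [0.0, -0.0, -1.0]]
ft_force: [0.5, -0.5, -2.9]
opening: 0.0147
grip_force: 88.4
time_s: 9.15
tool_pos: [0.5856, -0.0251, 0.1812]
ee_rot: [[-0.23, 0.973, -0.0], [0.973, 0.23, 0.0], [0.0, -0.0, -1.0]]
ft_force: [-1.1, 0.2, -2.2]
opening: 0.0149
grip_force: 88.4
```

```bash

python3 -m creep '{"translation":[[0,0,0.4],[0,0,0.4],[0,0,0]],"roll":[0,0,0],"grip":[-1,-1,-1]}' 90
```

```text
time_s: 9.4
tool_pos: [0.5856, -0.0251, 0.1804]
ee_rot: [[-0.23, 0.973, -0.0], [0.973, 0.23, 0.0], [0.0, -0.0, -1.0]]
ft_force: [-0.4, -0.7, -1.3]
opening: 0.0149
grip_force: 88.4
```

```bash

python3 -m creep '{"translation":[[0,0,0.4],[0,0,0.4],[0,0,0]],"roll":[0,0,0],"grip":[-1,-1,-1]}' 90 | grep -E "pos|ft"
```

```text
tool_pos: [0.5856, -0.0251, 0.1796]
ft_force: [-0.3, 0.1, -1.5]
```

```bash

python3 -m creep '{"translation":[[0,0,0.4],[0,0,0.4],[0,0,0]],"roll":[0,0,0],"grip":[-1,-1,-1]}' 90| grep -E "pos|ft"
```

```text
tool_pos: [0.5856, -0.0251, 0.1788]
ft_force: [-0.3, -0.2, -1.8]
```

```bash

python3 -m creep '{"translation":[[0,0,0.4],[0,0,0.4],[0,0,0]],"roll":[0,0,0],"grip":[-1,-1,-1]}' 90 | grep -E "pos|ft"
```

```text
tool_pos: [0.5856, -0.0251, 0.178]
ft_force: [-0.4, 0.3, -2.1]
```

```bash

python3 -m creep '{"translation":[[0,0,0.4],[0,0,0.4],[0,0,0]],"roll":[0,0,0],"grip":[-1,-1,-1]}' 90| grep -E "pos|ft"
```

```text
tool_pos: [0.5856, -0.0251, 0.1772]
ft_force: [-0.4, -0.3, -2.4]
```

```bash

python3 -m creep '{"translation":[[0,0,0.4],[0,0,0.4],[0,0,0]],"roll":[0,0,0],"grip":[-1,-1,-1]}' 90 | grep -E "pos|ft"
```

```text
tool_pos: [0.5856, -0.0251, 0.1764]
ft_force: [-0.1, 0.2, -1.3]
```

```bash

python3 -m creep '{"translation":[[0,0,0.4],[0,0,0.4],[0,0,0]],"roll":[0,0,0],"grip":[-1,-1,-1]}' 90| grep -E "pos|ft"
```

```text
tool_pos: [0.5856, -0.0251, 0.1756]
ft_force: [-0.6, -0.7, -1.5]
```

```bash

python3 -c "
from workcell import get_state
s=get_state();print(s['torque'],s['joints'],s['ft_force'])"
```

```text
[ 0.00839716  0.05622453 -0.01746879] [-2.45668827e+00  1.44243590e+01 -3.59731886e+00  7.19861222e+01
 -2.06222544e-04  7.42511686e+01] [-0.580344   -0.6603023  -1.47503331]
```

```bash

python3 -m creep '{"translation":[[0,0,0.4],[0,0,0.4],[0,0,0]],"roll":[0,0,0],"grip":[-1,-1,-1]}' 90 | grep -E "pos|ft"
```

```text
tool_pos: [0.5856, -0.0252, 0.1755]
ft_force: [-2.1, -0.3, 3.5]
```

```bash

python3 -m creep '{"translation":[[0,0,0.4],[0,0,0.4],[0,0,0]],"roll":[0,0,0],"grip":[-1,-1,-1]}' 90| grep -E "pos|ft"
```

```text
tool_pos: [0.5855, -0.0252, 0.1754]
ft_force: [-3.7, -0.1, 7.4]
```

```bash
python3 -m creep '{"translation":[[0,0,0]],"roll":[0],"grip":[-1]}' 90| grep -E "pos|ft"
python3 -c "
from workcell import get_state
s=get_state();print(s['torque'],s['ft_force'],s['ee_rot'])"
```

```text
tool_pos: [0.5855, -0.0252, 0.1753]
ft_force: [-4.7, -0.4, 7.5]
[-0.04226988  0.8123715   0.0564065 ] [-4.69987837 -0.43353067  7.47682368] [[-2.29912014e-01  9.73210898e-01  1.00716789e-03]
 [ 9.73211320e-01  2.29912334e-01 -2.12617993e-04]
 [-4.38482469e-04  9.31303763e-04 -9.99999470e-01]]
```

```bash
python3 -m creep '{"translation":[[0,-0.7,0],[0,-0.7,0],[0,-0.7,0],[0,-0.7,0]],"roll":[0,0,0,0],"grip":[-1,-1,-1,-1]}' 90| grep -E "pos|ft"
```

```text
tool_pos: [0.5842, -0.0256, 0.1749]
ft_force: [2.4, 0.2, 3.6]
```

```bash
python3 -m creep '{"translation":[[0,-0.7,0],[0,-0.7,0],[0,-0.7,0],[0,-0.7,0]],"roll":[0,0,0,0],"grip":[-1,-1,-1,-1]}' 90| grep -E "pos|ft"
python3 -c "
from workcell import get_state
s=get_state();print(s['torque'],s['ft_force'])"
```

```text
tool_pos: [0.5811, -0.0263, 0.1748]
ft_force: [2.1, 1.2, 5.6]
[ 0.4308491  -1.57794211 -0.03178146] [2.11526715 1.15998082 5.57469961]
```

```bash
python3 -m creep '{"translation":[[0,-1,0.1],[0,-1,0.1],[0,-1,0.1],[0,-1,0],[0,-1,0]],"roll":[0,0,0,0,0],"grip":[-1,-1,-1,-1,-1]}' 90| grep -E "pos|ft"
```

```text
tool_pos: [0.5764, -0.0275, 0.1747]
ft_force: [3.1, 0.2, 6.1]
```

```bash
python3 -m creep '{"translation":[[0,-1,0],[0,-1,0],[0,-1,0],[0,-1,0],[0,-1,0]],"roll":[0,0,0,0,0],"grip":[-1,-1,-1,-1,-1]}' 90| grep -E "pos|ft"
```

```text
tool_pos: [0.5716, -0.0287, 0.1747]
ft_force: [4.1, 0.3, 5.5]
```

```bash
python3 -m creep '{"translation":[[0,-1.4,0.1],[0,-1.4,0],[0,-1.4,0],[0,-1.4,0],[0,-1.4,0]],"roll":[0,0,0,0,0],"grip":[-1,-1,-1,-1,-1]}' 90| grep -E "pos|ft"
```

```text
tool_pos: [0.5648, -0.0302, 0.1747]
ft_force: [3.3, 1.0, 6.2]
```

```bash
python3 -m creep '{"translation":[[0,-1.4,0],[0,-1.4,0],[0,-1.4,0],[0,-1.4,0],[0,-1.4,0]],"roll":[0,0,0,0,0],"grip":[-1,-1,-1,-1,-1]}' 90| grep -E "pos|ft"
python3 -c "
from h import *
s=get_state();p=camera_params('wrist');cv2.imwrite('pics/w5.png',read_camera('wrist'))
import pickle;pickle.dump((s,p),open('w5.pkl','wb'));print(s['torque'])"
```

```text
tool_pos: [0.558, -0.0319, 0.1748]
ft_force: [2.2, 0.2, 6.8]
[ 0.4036027  -1.70749272 -0.01654885]
```

```bash
python3 -m creep '{"translation":[[0,-1.4,0],[0,-1.4,0],[0,-1.4,0],[0,-1.4,0],[0,-1.4,0]],"roll":[0,0,0,0,0],"grip":[-1,-1,-1,-1,-1]}' 90| grep -E "pos|ft"
```

```text
tool_pos: [0.5506, -0.0335, 0.1743]
ft_force: [2.2, 0.2, 5.6]
```

```bash
python3 -m creep '{"translation":[[0,-1.4,0],[0,-1.4,0],[0,-1.4,0],[0,-1.4,0],[0,0,0]],"roll":[0,0,0,0,0],"grip":[-1,-1,-1,-1,-1]}' 90| grep -E "pos|ft"
```

```text
tool_pos: [0.5443, -0.0349, 0.1738]
ft_force: [1.8, 1.3, 5.8]
```

```bash
python3 -m creep '{"translation":[[0,-1.4,0.15],[0,-1.4,0.1],[0,-1.4,0.1],[0,-1.4,0.1],[0,-1.4,0.1]],"roll":[0,0,0,0,0],"grip":[-1,-1,-1,-1,-1]}' 90| grep -E "pos|ft"
```

```text
tool_pos: [0.5378, -0.0364, 0.1733]
ft_force: [2.5, 0.8, 4.9]
```

```bash
python3 -m creep '{"translation":[[0,-1.4,0.08],[0,-1.4,0.08],[0,-1.4,0.08],[0,-1.4,0.08],[0,-1.4,0.08]],"roll":[0,0,0,0,0],"grip":[-1,-1,-1,-1,-1]}' 90| grep -E "pos|ft"
python3 -c "
from h import *
s=get_state();p=camera_params('wrist');im=read_camera('wrist');cv2.imwrite('pics/w6.png',im);b=read_camera('scene')
a=cv2.resize(im[80:260,192:432],(400,300),interpolation=cv2.INTER_CUBIC)
b=cv2.resize(b[150:231,225:333],(400,300),interpolation=cv2.INTER_CUBIC)
cv2.imwrite('pics/c6.png',np.hstack([a,b]))
import pickle;pickle.dump((s,p),open('w6.pkl','wb'))"
```

```text
tool_pos: [0.5308, -0.0381, 0.1727]
ft_force: [2.3, 1.5, 4.1]
```

View pics/c6.png

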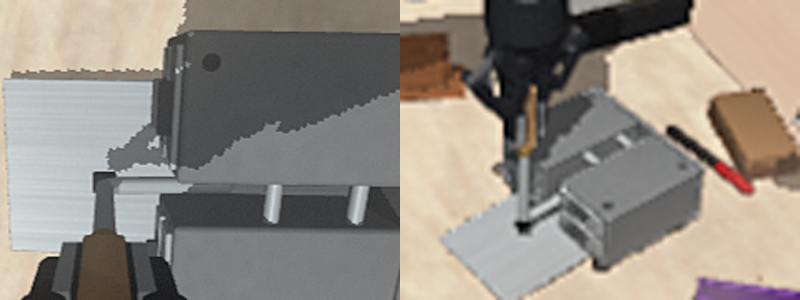

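The view shows the foot moving out along the gap at (100–190,186), with a steel piece under the toe at about (190–235,187). The press has fallen to about 6 N, so I add a little downward shift with the down-slope.

```bash
python3 -m creep '{"translation":[[0,-0.5,0.3],[0,-1,0.3],[0,-1.4,0.15],[0,-1.4,0.1],[0,-1.4,0.1]],"roll":[0,0,0,0,0],"grip":[-1,-1,-1,-1,-1]}' 90| grep -E "pos|ft"
```

```text
tool_pos: [0.5254, -0.0394, 0.1719]
ft_force: [2.8, 1.1, 5.2]
```

```bash
python3 -m creep '{"translation":[[0,-1.4,0.12],[0,-1.4,0.12],[0,-1.4,0.12],[0,-1.4,0.12],[0,-1.4,0.12]],"roll":[0,0,0,0,0],"grip":[-1,-1,-1,-1,-1]}' 90| grep -E "pos|ft"
python3 - <<'E'
from h import *
import pickle;s,p=pickle.load(open('w6.pkl','rb'));im=cv2.imread('pics/w6.png');g=cv2.cvtColor(im,cv2.COLOR_BGR2GRAY)
for v in range(184,202,2): print(v,g[v,295:350:2].tolist())
E
```

```text
tool_pos: [0.5187, -0.0409, 0.1714]
ft_force: [3.4, 0.3, 4.9]
184 [174, 71, 120, 126, 129, 124, 128, 129, 127, 125, 128, 128, 129, 128, 129, 128, 129, 125, 125, 128, 128, 130, 129, 130, 130, 128, 128, 126]
186 [76, 80, 118, 127, 126, 126, 128, 127, 128, 130, 129, 129, 128, 130, 128, 127, 125, 128, 131, 128, 128, 130, 128, 128, 126, 126, 126, 131]
188 [132, 136, 105, 121, 120, 119, 124, 125, 127, 126, 126, 127, 127, 126, 124, 124, 125, 128, 127, 127, 125, 126, 128, 125, 130, 126, 126, 128]
190 [172, 171, 180, 143, 146, 148, 131, 85, 87, 92, 88, 97, 101, 103, 103, 99, 99, 102, 95, 102, 105, 107, 108, 107, 112, 115, 116, 117]
192 [178, 176, 177, 177, 181, 134, 98, 103, 103, 102, 105, 103, 102, 103, 104, 102, 101, 99, 93, 103, 101, 101, 101, 99, 101, 99, 98, 102]
194 [176, 173, 174, 173, 175, 88, 93, 94, 95, 95, 93, 91, 92, 97, 92, 93, 93, 91, 102, 106, 105, 104, 105, 104, 102, 106, 106, 104]
196 [61, 63, 56, 56, 58, 61, 64, 59, 60, 60, 58, 59, 60, 57, 57, 57, 61, 62, 59, 63, 65, 68, 76, 79, 77, 79, 78, 96]
198 [66, 64, 65, 64, 64, 65, 63, 65, 66, 63, 60, 60, 64, 64, 61, 61, 63, 63, 65, 61, 60, 61, 60, 59, 61, 63, 60, 59]
200 [63, 63, 64, 63, 63, 65, 65, 64, 63, 64, 62, 63, 62, 65, 65, 62, 63, 61, 63, 61, 61, 64, 61, 63, 60, 61, 61, 58]
```

```bash
python3 -m creep '{"translation":[[0,-1.4,0.3],[0,-1.4,0.15],[0,-1.4,0.12],[0,-1.4,0.12],[0,-1.4,0.12]],"roll":[0,0,0,0,0],"grip":[-1,-1,-1,-1,-1]}' 90| grep -E "pos|ft"
python3 - <<'E'
from h import *
import pickle;s,p=pickle.load(open('w6.pkl','rb'))
a=np.radians(13.1);f=np.array([np.cos(a),np.sin(a)]);l=np.array([-f[1],f[0]]);B1=np.array([.6151,-.0197])
cf=lambda q:np.round([52+1000*(q[:2]-B1)@f,1000*(q[:2]-B1)@l],1)
for z in (.02,.033): print(cf(onz(p,331,194,z)),cf(onz(p,307,192,z)))
print(cf(s['tool_pos'])+[68,0])
E
```

```text
tool_pos: [0.5121, -0.0426, 0.1707]
ft_force: [3.5, 1.9, 6.7]
[47.9 -8.7] [22.2 -6.6]
[44.  -4.9] [19.5 -2.9]
[33.7  1.2]
```

```bash
python3 -m creep '{"translation":[[0,-1.4,0.12],[0,-1.4,0.12],[0,-1.4,0.12],[0,-1.4,0.12],[0,-1.4,0.12]],"roll":[0,0,0,0,0],"grip":[-1,-1,-1,-1,-1]}' 90| grep -E "pos|ft"
```

```text
tool_pos: [0.5054, -0.0442, 0.1702]
ft_force: [3.5, 0.3, 6.4]
```

```bash
python3 -m creep '{"translation":[[0,-1.4,0.1],[0,-1.4,0.1],[0,-1.4,0.1],[0,-1.4,0.1],[0,-1.4,0.1]],"roll":[0,0,0,0,0],"grip":[-1,-1,-1,-1,-1]}' 90| grep -E "pos|ft"
```

```text
tool_pos: [0.4986, -0.0458, 0.1697]
ft_force: [3.1, 1.1, 5.9]
```

```bash
python3 -m creep '{"translation":[[0,-1.4,0.1],[0,-1.4,0.1],[0,-1.4,0.1],[0,-1.4,0.1],[0,-1.4,0.1]],"roll":[0,0,0,0,0],"grip":[-1,-1,-1,-1,-1]}' 90| grep -E "pos|ft"
python3 - <<'E'
from h import *
import pickle
s=get_state();p=camera_params('wrist');im=read_camera('wrist');cv2.imwrite('pics/w7.png',im);b=read_camera('scene')
pickle.dump((s,p),open('w7.pkl','wb'))
a=cv2.resize(im[110:260,212:412],(400,300),interpolation=cv2.INTER_CUBIC)
b=cv2.resize(b[165:225,235:315],(400,300),interpolation=cv2.INTER_CUBIC)
cv2.imwrite('pics/c7.png',np.hstack([a,b]))
E
```

```text
tool_pos: [0.4917, -0.0474, 0.1692]
ft_force: [4.0, 0.2, 5.0]
```

View pics/c7.png

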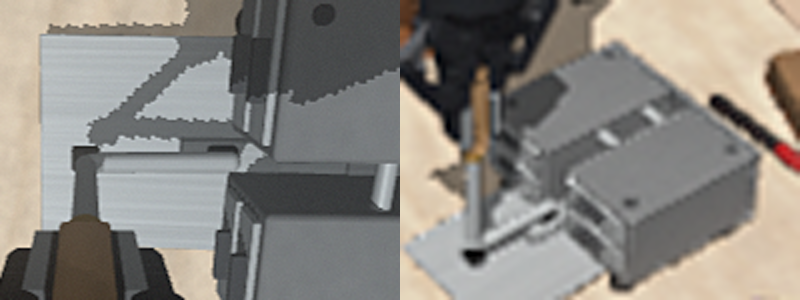

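The spacer is following. It lies under the dark toe pad (222,152), and its front edge shows at (182,147) past the mouth.

```bash
python3 -m creep '{"translation":[[0,-1.4,0.3],[0,-1.4,0.15],[0,-1.4,0.12],[0,-1.4,0.12],[0,-1.4,0.12]],"roll":[0,0,0,0,0],"grip":[-1,-1,-1,-1,-1]}' 90| grep -E "pos|ft"
python3 - <<'E'
from h import *
import pickle;s,p=pickle.load(open('w7.pkl','rb'))
a=np.radians(13.1);f=np.array([np.cos(a),np.sin(a)]);l=np.array([-f[1],f[0]]);B1=np.array([.6151,-.0197])
cf=lambda q:np.round([52+1000*(q[:2]-B1)@f,1000*(q[:2]-B1)@l],1)
print('spacer front',cf(onz(p,212+91,110+73,.029)),cf(s['tool_pos'])+[68,0])
E
```

```text
tool_pos: [0.4852, -0.049, 0.1686]
ft_force: [3.6, 1.7, 7.0]
spacer front [-24.8   6.1] [-6.4  1. ]
```

```bash
python3 -m creep '{"translation":[[0,-1.4,0.12],[0,-1.4,0.12],[0,-1.4,0.12],[0,-1.4,0.12],[0,-1.4,0.12]],"roll":[0,0,0,0,0],"grip":[-1,-1,-1,-1,-1]}' 90| grep -E "pos|ft"
```

```text
tool_pos: [0.4784, -0.0506, 0.1681]
ft_force: [3.5, 1.1, 6.6]
```

```bash
python3 -m creep '{"translation":[[0,-1.4,0.11],[0,-1.4,0.11],[0,-1.4,0.11],[0,-1.4,0.11],[0,-1.4,0.11]],"roll":[0,0,0,0,0],"grip":[-1,-1,-1,-1,-1]}' 90| grep -E "pos|ft"
```

```text
tool_pos: [0.4717, -0.0522, 0.1675]
ft_force: [3.4, 1.5, 7.3]
```

```bash
python3 -m creep '{"translation":[[0,-1.4,0.12],[0,-1.4,0.12],[0,-1.4,0.12],[0,-1.4,0.12],[0,-1.4,0.12]],"roll":[0,0,0,0,0],"grip":[-1,-1,-1,-1,-1]}' 90| grep -E "pos|ft"
```

```text
tool_pos: [0.4649, -0.0538, 0.167]
ft_force: [3.8, -0.1, 7.3]
```

```bash
python3 -m creep '{"translation":[[0,-1.4,0.1],[0,-1.4,0.1],[0,-1.4,0.1],[0,-1.4,0.1],[0,-1.4,0.1]],"roll":[0,0,0,0,0],"grip":[-1,-1,-1,-1,-1]}' 90| grep -E "pos|ft"
```

```text
tool_pos: [0.4581, -0.0554, 0.1665]
ft_force: [3.7, 1.0, 7.3]
```

```bash
python3 -m creep '{"translation":[[0,-1.4,0.1],[0,-1.4,0.1],[0,-1.4,0.1],[0,-1.4,0.1],[0,0,0]],"roll":[0,0,0,0,0],"grip":[-1,-1,-1,-1,-1]}' 90| grep -E "pos|ft"
```

```text
tool_pos: [0.4525, -0.0567, 0.1661]
ft_force: [2.2, 0.9, 8.1]
```

```bash
python3 -m creep '{"translation":[[0,0,-0.6],[0,0,-0.8],[0,0,-1],[0,0,-2],[0,0,-5]],"roll":[0,0,0,0,0],"grip":[-1,-1,-1,-1,-1]}' 90| grep -E "pos|ft"
python3 -m creep '{"translation":[[0,0,-15],[0,0,-20],[0,0,-20],[0,0,-20],[0,0,-10]],"roll":[0,0,0,0,0],"grip":[-1,-1,-1,-1,-1]}' 90| grep -E "pos|ft"
python3 -m creep '{"translation":[[31,11,0],[31,11,0],[31,11,0],[31,11,0],[31,11,0]],"roll":[0,0,0,0,0],"grip":[-1,-1,-1,-1,-1]}' 90| grep -E "pos|ft"
python3 -m creep '{"translation":[[31,11,0],[31,11,0],[31,11,0],[31,11,0],[29,11,0]],"roll":[0,0,0,0,0],"grip":[-1,-1,-1,-1,-1]}' 90| grep -E "pos|ft"
python3 -m creep '{"translation":[[0,0,0],[0,0,0],[0,0,0],[0,0,0],[0,0,0]],"roll":[0.114,0.114,0.114,0.114,0.114],"grip":[-1,-1,-1,-1,-1]}' 90| grep -E "pos|ft"
python3 -m creep '{"translation":[[0,0,0],[0,0,0]],"roll":[0,0],"grip":[-1,-1]}' 90
python3 - <<'E'
from h import *
import pickle
s=get_state();p=camera_params('wrist');im=read_camera('wrist');cv2.imwrite('pics/w8.png',im);b=read_camera('scene');t=read_camera('top');cv2.imwrite('pics/s8.png',b);cv2.imwrite('pics/t8.png',t)
pickle.dump((s,p),open('w8.pkl','wb'))
c=lambda i,x,y,w,h:cv2.resize(i[y:y+h,x:x+w],(400,300),interpolation=cv2.INTER_CUBIC)
cv2.imwrite('pics/c8.png',np.vstack([np.hstack([c(im,190,100,200,150),c(b,195,100,80,60)]),np.hstack([c(t,225,155,80,60),c(b,225,175,80,60)])]))
R=np.array(s['ee_rot']);print('shift to grip xy',(R.T@(np.array([.4898,.2672,.148])-s['tool_pos'])*1000).round(1),'yaw',np.degrees(np.arctan2(R[1,1],R[0,1])))
E
```

```text
tool_pos: [0.4499, -0.0567, 0.1731]
ft_force: [-0.7, 0.5, -1.3]
tool_pos: [0.4516, -0.0569, 0.2615]
ft_force: [0.0, 0.4, -1.6]
tool_pos: [0.469, 0.1079, 0.259]
ft_force: [1.6, -0.8, -1.2]
tool_pos: [0.4873, 0.2698, 0.2588]
ft_force: [0.2, 0.2, -1.7]
tool_pos: [0.4875, 0.2681, 0.2586]
ft_force: [0.1, 0.1, -2.0]
time_s: 22.98
tool_pos: [0.4877, 0.2681, 0.2589]
ee_rot: [[0.329, 0.944, -0.002], [0.944, -0.329, -0.001], [-0.002, -0.001, -1.0]]
ft_force: [-0.7, 0.5, -1.6]
opening: 0.0146
grip_force: 88.4
shift to grip xy [1.000e-01 2.400e+00 1.109e+02] yaw -19.18581066664473
```

View pics/c8.png

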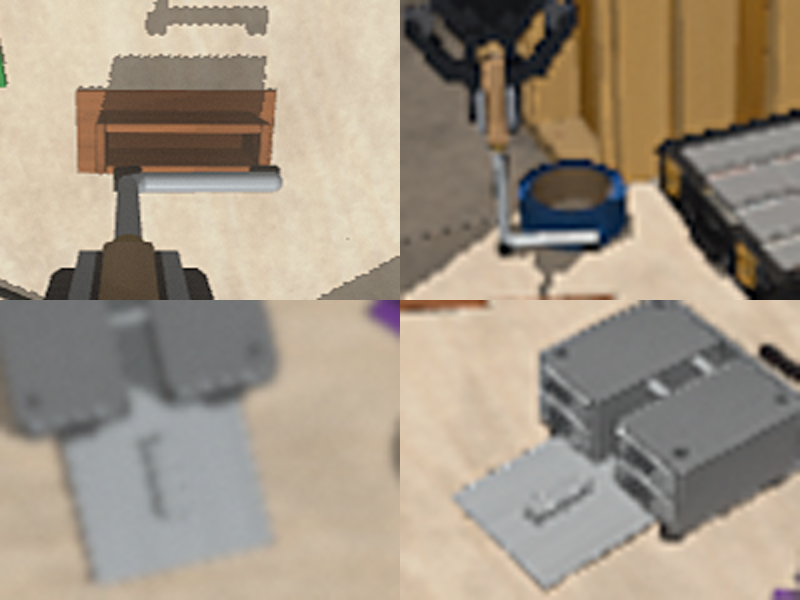

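The spacer lies flat on the tray, from (150,435) to (163,518) in the top crop, clear of the mouth at about (140,400). The rod is still square in the grip, perhaps slightly toe-up. Next I compare its foot with the earlier measurement and with the holder slot.

```bash
python3 - <<'E'
from h import *
import pickle
T=camera_params('top')
a=np.radians(13.1);f=np.array([np.cos(a),np.sin(a)]);l=np.array([-f[1],f[0]]);B1=np.array([.6151,-.0197])
cf=lambda q:np.round([52+1000*(q[:2]-B1)@f,1000*(q[:2]-B1)@l],1)
for u,v in [(147,435),(163,518)]: print('spacer',cf(onz(T,225+u/5,155+(v-300)/5,.022)))
print('tray near',cf(onz(T,225+100/5,155+280/5,.017)))
def foot(n,fr,zz):
    s,p=pickle.load(open(n,'rb'));R=np.array(s['ee_rot']);t=np.array(s['tool_pos'])
    for x,y in fr: print(n,(R.T@(onz(p,x,y,t[2]-zz)-t)*1000).round(1))
foot('w3.pkl',[(254,187.5),(329,190)],.136);foot('w8.pkl',[(253.5,190),(331,190.5)],.136)
s,p=pickle.load(open('w8.pkl','rb'));im=cv2.imread('pics/w8.png')
R=np.array(s['ee_rot']);t=np.array(s['tool_pos'])
# holder slot, top rim z=.06 : inner ends / near+far rims (crop px)
for n,x,y in [('in L',106,131),('in R',270,131),('far rim',190,121),('near rim',190,168)]: print(n,(R.T@(onz(p,190+x/2,100+y/2,.06)-t)*1000).round(1))
g=cv2.cvtColor(im,cv2.COLOR_BGR2GRAY)
print(g[165,225:345].tolist());print(g[140:200,300].tolist())
E
```

```text
spacer [-14.2   4.2]
spacer [-67.9   7.4]
tray near [-95.7  55.3]
w3.pkl [  1.4   0.3 136. ]
w3.pkl [ -1.2  74.8 135.9]
w8.pkl [-1.00e+00  1.00e-01  1.36e+02]
w8.pkl [ -1.4  77.1 135.9]
in L [ 12.3 -12.7 198.9]
in R [ 12.3  86.4 198.8]
far rim [ 18.4  37.9 198.9]
near rim [-10.7  38.8 198.9]
[205, 205, 210, 167, 115, 121, 121, 122, 123, 121, 125, 124, 108, 107, 119, 118, 110, 84, 110, 132, 128, 129, 129, 127, 127, 130, 127, 128, 129, 127, 126, 128, 128, 127, 126, 129, 127, 130, 126, 126, 128, 127, 126, 125, 126, 126, 125, 124, 123, 123, 123, 125, 126, 120, 120, 118, 122, 117, 120, 119, 119, 120, 119, 113, 115, 115, 113, 115, 113, 117, 115, 112, 116, 117, 116, 119, 112, 116, 115, 115, 117, 117, 118, 117, 118, 117, 118, 119, 120, 114, 120, 120, 120, 120, 128, 112, 109, 120, 115, 122, 115, 144, 192, 202, 198, 195, 198, 196, 201, 204, 200, 197, 199, 199, 200, 202, 201, 204, 204, 205]
[120, 120, 118, 116, 116, 76, 73, 78, 77, 78, 75, 77, 78, 79, 80, 66, 63, 63, 63, 65, 60, 63, 97, 118, 113, 119, 97, 71, 74, 76, 72, 75, 75, 75, 68, 63, 64, 64, 66, 69, 67, 64, 67, 94, 121, 112, 92, 104, 128, 149, 169, 175, 187, 198, 179, 175, 189, 211, 207, 206]
```

The spacer's rear edge is about 14 mm clear of the mouth. The slot centre is about 1.5 mm in tool x and 0.5 mm in tool y from the foot, so I correct for that and lower the rod.

```bash
python3 -m creep '{"translation":[[1.5,0.5,0],[0,0,15],[0,0,20],[0,0,5],[0,0,0]],"roll":[0,0,0,0,0],"grip":[-1,-1,-1,-1,-1]}' 90| grep -E "pos|ft"
python3 -m creep '{"translation":[[0,0,4],[0,0,4],[0,0,4],[0,0,4],[0,0,0]],"roll":[0,0,0,0,0],"grip":[-1,-1,-1,-1,-1]}' 90| grep -E "pos|ft"
```

```text
tool_pos: [0.4882, 0.2691, 0.2181]
ft_force: [0.2, 0.1, -1.2]
tool_pos: [0.4888, 0.2694, 0.2031]
ft_force: [0.5, 0.8, -2.1]
```

```bash
python3 -m creep '{"translation":[[0,0,4],[0,0,4],[0,0,4],[0,0,4],[0,0,0]],"roll":[0,0,0,0,0],"grip":[-1,-1,-1,-1,-1]}' 90| grep -E "pos|ft"
```

```text
tool_pos: [0.4886, 0.2693, 0.1866]
ft_force: [0.3, -0.3, -1.7]
```

```bash
python3 -m creep '{"translation":[[0,0,4],[0,0,4],[0,0,4],[0,0,4],[0,0,0]],"roll":[0,0,0,0,0],"grip":[-1,-1,-1,-1,-1]}' 90| grep -E "pos|ft"
```

```text
tool_pos: [0.4886, 0.2693, 0.1706]
ft_force: [-1.4, -0.8, -1.6]
```

```bash
python3 -m creep '{"translation":[[0,0,4],[0,0,4],[0,0,4],[0,0,2],[0,0,1]],"roll":[0,0,0,0,0],"grip":[-1,-1,-1,-1,-1]}' 90| grep -E "pos|ft"
```

```text
tool_pos: [0.4888, 0.2694, 0.1562]
ft_force: [-0.1, 0.3, -1.6]
```

```bash
python3 -m creep '{"translation":[[0,0,1],[0,0,1],[0,0,1],[0,0,0.8],[0,0,0]],"roll":[0,0,0,0,0],"grip":[-1,-1,-1,-1,-1]}' 90| grep -E "pos|ft"
```

```text
tool_pos: [0.489, 0.2695, 0.1528]
ft_force: [0.1, -0.3, -1.5]
```

```bash
python3 -m creep '{"translation":[[0,0,0.7],[0,0,0.7],[0,0,0.7],[0,0,0.7],[0,0,0]],"roll":[0,0,0,0,0],"grip":[-1,-1,-1,-1,-1]}' 90| grep -E "pos|ft"
```

```text
tool_pos: [0.489, 0.2695, 0.15]
ft_force: [-0.3, -1.0, -1.5]
```

```bash
python3 -m creep '{"translation":[[0,0,0.4],[0,0,0.4],[0,0,0.4],[0,0,0]],"roll":[0,0,0,0],"grip":[-1,-1,-1,-1]}' 90| grep -E "pos|ft"
```

```text
tool_pos: [0.489, 0.2695, 0.1488]
ft_force: [-0.4, -0.2, -1.7]
```

```bash
python3 -m creep '{"translation":[[0,0,0.4],[0,0,0.4],[0,0,0]],"roll":[0,0,0],"grip":[-1,-1,-1]}' 90| grep -E "pos|ft"
```

```text
tool_pos: [0.489, 0.2696, 0.1481]
ft_force: [0.0, 0.1, -1.3]
```

```bash
python3 -m creep '{"translation":[[0,0,0.4],[0,0,0.4],[0,0,0]],"roll":[0,0,0],"grip":[-1,-1,-1]}' 90| grep -E "pos|ft"
```

```text
tool_pos: [0.489, 0.2697, 0.148]
ft_force: [-2.1, -0.3, 4.5]
```

```bash
python3 -m creep '{"translation":[[0,0,0.4],[0,0,0.4],[0,0,0]],"roll":[0,0,0],"grip":[-1,-1,-1]}' 90| grep -E "pos|ft"
```

```text
tool_pos: [0.489, 0.2699, 0.1479]
ft_force: [-4.4, -0.2, 9.1]
```

```bash
python3 -m creep '{"translation":[[0,0,-0.5],[0,0,-0.5],[0,0,0],[0,0,0]],"roll":[0,0,0,0],"grip":[-1,-1,-1,-1]}' 20| grep -E "pos|ft|grip"
python3 -m creep '{"translation":[[0,0,0],[0,0,0],[0,0,0],[0,0,0],[0,0,0]],"roll":[0,0,0,0,0],"grip":[-0.4,-0.2,0.2,0.6,1]}' | grep -E "pos|ft|open"
python3 -m creep '{"translation":[[0,0,0],[0,0,0],[0,0,0],[0,0,0],[0,0,0]],"roll":[0,0,0,0,0],"grip":[1,1,1,1,1]}' | grep -E "pos|ft|open"
```

```text
tool_pos: [0.489, 0.2697, 0.148]
ft_force: [-3.3, 1.0, 5.6]
grip_force: 89.2
tool_pos: [0.4891, 0.2695, 0.1472]
ft_force: [0.2, -0.8, 0.5]
opening: 0.0693
tool_pos: [0.489, 0.2696, 0.1475]
ft_force: [0.3, -0.2, -0.1]
opening: 0.0855
```

```bash
python3 -m creep '{"translation":[[0,0,-8],[0,0,-15],[0,0,-25],[0,0,-35],[0,0,-35]],"roll":[0,0,0,0,0],"grip":[1,1,1,1,1]}' | grep -E "pos|ft"
python3 -m creep '{"translation":[[0,0,-30],[0,0,-10],[0,0,0],[0,0,0],[0,0,0]],"roll":[0,0,0,0,0],"grip":[1,1,1,1,1]}' | grep -E "time|pos|ft"
python3 - <<'E'
from h import *
p=camera_params('wrist');im=read_camera('wrist');b=read_camera('scene');cv2.imwrite('pics/s9.png',b)
R=camera_params('wrist')
hsv=cv2.cvtColor(im,cv2.COLOR_BGR2HSV)
# handle top: project expected place, mask light wood round it
q=proj(p,[.489,.2697,.181]).round().astype(int);print('expected',q)
g=im.max(2)[q[1]-20:q[1]+21:3,q[0]-20:q[0]+21:2]
for r in g: print(r.tolist())
S=camera_params('scene')
# upright handle in scene: wood-coloured pixels between handle's foot and top
print('scene exp top/bottom',proj(S,[.489,.2697,.181]).round(1),proj(S,[.489,.2697,.111]).round(1))
h=cv2.cvtColor(b,cv2.COLOR_BGR2HSV);m=cv2.inRange(h,(8,70,90),(22,200,255));m[:, :205]=0;m[:,228:]=0;m[:130]=0;m[156:]=0
for v in range(132,156,2):
    c=np.nonzero(m[v])[0];print(v,c.min() if len(c) else None,c.max() if len(c) else None,end=' | ')
a0=cv2.imread('pics/scene0.png');print('\ndiff start/now round holder',cv2.absdiff(a0,b)[135:185,200:250].mean().round(2))
for n,(y,x) in dict(tin=(255,283),tape=(287,353),offcut=(265,237)).items(): print(n,cv2.absdiff(a0,b)[y-12:y+12,x-12:x+12].mean().round(2))
E
```

```text
tool_pos: [0.4884, 0.2692, 0.2668]
ft_force: [1.2, 0.8, 0.0]
time_s: 29.13
tool_pos: [0.4886, 0.2693, 0.3039]
ft_force: [-0.7, 0.2, 0.3]
expected [254 192]
[136, 138, 140, 126, 133, 64, 76, 87, 83, 86, 87, 82, 81, 82, 72, 72, 73, 73, 71, 72, 75]
[144, 142, 144, 122, 132, 73, 78, 79, 82, 83, 85, 84, 84, 84, 77, 77, 72, 75, 75, 74, 72]
[138, 139, 138, 118, 126, 123, 133, 75, 80, 82, 80, 81, 77, 74, 135, 148, 148, 145, 149, 144, 144]
[194, 187, 186, 188, 194, 202, 157, 79, 83, 81, 84, 83, 80, 75, 167, 206, 205, 202, 200, 199, 199]
[188, 186, 183, 191, 193, 194, 120, 104, 105, 108, 106, 103, 101, 97, 127, 205, 204, 205, 199, 202, 199]
[198, 191, 192, 189, 189, 193, 131, 165, 164, 163, 168, 170, 168, 162, 125, 209, 199, 198, 198, 196, 199]
[199, 192, 185, 185, 192, 193, 129, 156, 160, 162, 164, 165, 166, 170, 126, 207, 203, 202, 197, 197, 193]
[190, 192, 190, 190, 189, 195, 137, 164, 158, 157, 157, 161, 163, 167, 151, 204, 199, 203, 204, 199, 194]
[194, 192, 199, 198, 196, 204, 144, 175, 171, 166, 158, 159, 156, 162, 147, 204, 198, 200, 199, 197, 199]
[195, 200, 198, 201, 195, 199, 195, 161, 162, 164, 164, 160, 158, 155, 193, 199, 198, 203, 198, 194, 196]
[199, 198, 200, 197, 194, 199, 200, 202, 206, 205, 201, 198, 200, 203, 201, 206, 200, 199, 198, 196, 197]
[196, 202, 200, 197, 199, 198, 196, 202, 197, 206, 200, 203, 199, 200, 200, 201, 202, 199, 194, 197, 202]
[201, 198, 199, 200, 195, 194, 201, 203, 203, 204, 200, 202, 203, 206, 208, 202, 201, 203, 199, 204, 201]
[201, 192, 192, 197, 199, 197, 198, 205, 201, 199, 204, 201, 201, 203, 203, 201, 200, 200, 197, 198, 196]
scene exp top/bottom [215.  136.5] [216.1 151.3]
132 None None | 134 227 227 | 136 213 217 | 138 213 217 | 140 213 227 | 142 213 217 | 144 214 217 | 146 214 217 | 148 214 217 | 150 214 217 | 152 215 217 | 154 None None | 
diff start/now round holder 8.04
tin 1.12
tape 1.12
offcut 1.3
```

```bash
python3 -c "
from workcell import hand_in
print(hand_in())"
```

```text
the job is handed in; nothing more can be done
None
```

I dragged the spacer out and it lies flat on the tray, about 14 mm clear of the gap. The rod is back upright in its wooden holder, and the tin, tape measure and offcut were left alone. The job was handed in at about 29 s, and the press on the spacer read 6 to 10 N.

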